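Lock the lid of the dust-extractor filter box

ROBOT

A 6-joint arm with a two-finger parallel gripper is mounted at the origin on the work surface. World frame = base frame: x ahead of the robot, y to its left, z up, the work surface at z = 0. Lengths are in m, angles in degrees, forces in N, time in s.
With the tool pointing down it reaches from about 0.25 to 0.725 m from the base axis. Payload 9.7 kg.
Tool frame: the origin (TCP) lies at the very end of the fingers, on their centre line; the grasp point (between the pads) lies 19 mm behind it (bot.hold_point_z is the distance from the TCP to the grasp point, in m); z points along the fingers, y is the line along which they close (so a half turn about z gives the same grasp; the last joint's range is limited). The gripper opens to 85 mm and grips with 20 to 120 N. Pads are 22 mm wide; open, the fingers measure 114 mm over their backs; the gripper's body (76 mm by 85 mm) begins 54 mm behind the grasp point. The pads swing forward as they close: fully open they stand 13 mm farther back than shut.
Start: joints at [66.406, 4.979, 10.078, 95.1, 0, 90], TCP at [0.22, 0.504, 0.231] pointing down, gripper open.
Joint ranges: [-179.16, 179.16], [-48.56, 103.87], [-65.8, 70.77], [-126.05, 130.52], [-82.76, 87.17], [-180, 180]. Speed limits (degrees/s): [127.2, 127.2, 147.25, 180, 180, 180].

INTERFACE

Orientations are given as [roll, pitch, yaw] about the fixed x, y, z axes, in that order (R = Rz(yaw) Ry(pitch) Rx(roll)).
In Python, from workcell import bot gives the robot as it stands.
- The arm moves only by the tool play_rows, never from a script. Its argument "targets" is a list of rows, each an object with "grip": the closure in counts, from 0 (fully open) to 255 (shut); "linear": the shift along the world's x, y, z in cm, a list of three; "delta_rot": the turn, a rotation vector about the world's x, y, z in rad, a list of three. A call has 1 to 10 rows; each row is the pose to reach, as a shift and turn from the pose commanded when the call began; what a row does not reach only later rows make up. A row lasts 1/10 s, in which the tool goes at most 50 mm and 8.59 degrees, less where a joint would pass 70% of its speed; a pose out of reach is approached as far as the arm can. A call with a gripper value outside its range is refused whole. The fingers move at their own pace and stop on an object; "force" is the grip in N (left out, the last holds). Time passes only in rows, so rows that repeat a pose let the fingers close. It gives the time, the measured TCP pose, the force, the opening and the grip force at its end, in the units of the state.
- bot.get_obs(): the state, without advancing time (a new reading comes with each control period).
- bot.camera(name): name is "side" or "top" or "wrist"; returns a dict with "color" (480x640x3 uint8, red, green, blue), "range_z" (480x640 float32, m along the optical axis (not along the pixel's ray), 0 where there is no reading), "fov_y" (degrees; the focal length in pixels is half the picture's height over the tangent of half this angle, whatever the lens; pixels are square), "cx", "cy" (the principal point, pixels), "world_to_cam" (4x4, takes a point from world to camera coordinates). Camera axes: x right, y up, looking along -z (the intrinsics and any distortion apply to the point x, -y, -z); pixel columns grow to the right and rows downward; lengths in m; the calibration is good to about 2 mm. A picture is of the moment at which its call begins.
- bot.job_done(): hands the job in; it is judged then, once.
Trained networks look in a picture, given as the dict that the camera call returned (one of the last four; its "shot" number tells which), for a name from the list of things; names that differ only in an ending like _2 or _b are one class to them, and where a whole thing is asked for, a point or a joint stands for the part that bears it (a point fixed in the world has none). Each returns a list of dicts, best first, with "conf" (0 to 1); they miss things now and then, are a little off and sometimes report something else, mostly with a low value. They report only what shows in the picture. A call takes as long as a camera call.
- bot.search_frame(picture, target): "box" ([left, top, right, bottom] in pixels, round what is visible of it).
- bot.trace(picture, target): "pixels" (480x640 bool, what is visible of it) and "box" ([left, top, right, bottom] in pixels, round what is visible of it).
- bot.pinpoint(picture, target): "pixel" ([column, row] in pixels: a listed point, or the origin of a listed thing).
The state is a dict: "time": time; "q": joint angles; "qd": joint speeds; "joint_efforts": joint torques, N m; "ee_pos": TCP position; "tcp_rot": TCP orientation; "wrist_force": force on the tool from outside, world axes, zero at the start; "torque": the same for the moment, N m; "opening": finger opening in m; "grasp_force": force on a finger pad.
Only numpy, scipy, OpenCV 4.12 (cv2) and the standard library are available. Lean on these libraries where they do the work, as an engineer would, in place of code of your own. Each camera call takes 0.05 s, during which the arm holds its last target. There are 200 camera calls.

TASK

The lid of the grey filter box is standing ajar on its spring. Set a fingertip in the slot of the round quarter-turn fastener on the lid, push the lid down shut, and while it is down turn the fastener clockwise (seen from above) as far as it goes, so that the lid stays shut by itself when you let go and move clear. Do not pull the lid open further, and leave the tools and other things on the bench where they are.

Things in the scene. Friction and masses are not known exactly. Their poses are not given: they have to be found in the camera images.
- housing: Grey steel filter box fixed to the bench, 220 mm deep (x), 260 wide (y), 90 high without its lid. Origin: centre of its underside on the bench, z up. Its front (-x) faces roughly towards the robot; the lid is hinged along the far top edge (x = +110 mm, z = 90). With the lid at 0, point slot is at x = -65, y = 0, z = 102 mm in this frame, and the fastener's cheeks end at z = 118.
- lid (a joint): Lid angle, rad: 0 = shut, resting on its foam gasket; grows as its front edge rises. Pressed harder it sinks into the soft gasket to a hard stop at -0.04 (the fastener then 7 mm lower). An 8 mm grey plate, 226 x 266 mm. A spring holds it about 0.2 open; about 6 N down on the fastener shuts it, and it springs up when let go unless locked. Locked and let go it rests at about 0.01.
- cam (a joint): Fastener angle, rad: 0 = open, 1.571 = locked (hard stop); grows clockwise from above, stays where left (friction 0.09 N m). From about 0.9 on, a tongue below it passes under a keeper bar in the box's front wall, so the lid must be pressed to 0 or a little below by then; turned with the lid up, the tongue lands above the keeper and keeps the lid from shutting until it is turned back.
- slot (a point): Centre of the slot's floor, on the fastener's axis, 175 mm from the hinge line, midway across the lid. The fastener is a dark steel disc, 78 mm diameter; a slot 32 mm wide, 16 mm deep runs right across its middle between two raised cheeks, open at both ends, along this point's y. z = turning axis, out of the lid. The slot lies along the box's y at cam = 0, along its x at 1.571.
- sandblock: Cork sanding block 110 x 65 x 40 mm beside the box; a bystander. Origin at the centre of its underside.
- glue: White plastic bottle, 56 mm diameter, 150 mm high, upright beside the box; a bystander. Origin at the centre of its underside.
- tin: Metal tin, 68 mm diameter, 90 mm high, upright beside the box; a bystander. Origin at the centre of its underside.
- screwdriver: Screwdriver with a black handle lying beside the box; a bystander.
- mallet: Hammer with a wooden handle lying beside the box; a bystander.
- figure: White faceted carved figure on an 80 mm square wooden block, 190 mm high in all, beyond the box; a bystander. Origin at the centre of its underside.

How it is judged:
By the outcome, as a careful person would: the job done as asked, in the order asked, and still so for the second after the job is handed in, with the robot touching nothing.
It also fails if it takes over 38 s, if anything falls off the work surface, if the arm or the gripper's body presses on something with over 40 N, if the wrist force passes 120 N, or if a joint passes its speed limit or range.

## Working session

There is one attempt and no reset: what is moved stays moved. The work goes in short steps, Python scripts to look and compute and a tool call to move; the robot and the scene stay as the last step left them, time stands still between calls to the robot, and variables do not carry over. Pictures are saved under pics/ and viewed, at most 10 in all, crops included, and the job is handed in when it is done.

Besides the shell and the picture viewer there is one more tool, called after ">>>" as a command line: name --argument value ..., lists and objects as JSON in quotes. play_rows: Moves the arm, as the interface text tells. Its arguments: {"type":"object","properties":{"targets":{"type":"array","items":{"type":"object","properties":{"grip":{"type":"number"},"linear":{"type":"array","items":{"type":"number"}},"delta_rot":{"type":"array","items":{"type":"number"}}}}},"force":{"type":"number"}},"required":["targets"]}

```bash
mkdir -p pics
cat > h.py <<'E'
import numpy as np, cv2
from workcell import bot
def K(p):
    f=240/np.tan(np.radians(p["fov_y"]/2)); return f,p["cx"],p["cy"]
def cloud(p):
    f,cx,cy=K(p); z=p["range_z"]; v,u=np.mgrid[:480,:640]
    P=np.stack([(u-cx)/f*z,-(v-cy)/f*z,-z,np.ones_like(z)],-1)
    return (P@np.linalg.inv(p["world_to_cam"]).T)[...,:3]
def save(p,n): cv2.imwrite("pics/"+n,p["color"][...,::-1])
E
python3 - <<'E'
from h import *
print(bot.get_obs())
for n in ["top","side"]:
    p=bot.camera(n); save(p,n+"1.png"); C=cloud(p)
    print(n,[k for k in p], K(p), np.linalg.inv(p["world_to_cam"])[:3,3])
    for t in ["slot","housing"]:
        for r in bot.pinpoint(p,t)[:2]:
            u,v=map(int,np.round(r["pixel"])); print(t,r["conf"],r["pixel"],C[v,u])
    for t in ["lid","cam"]:
        for r in bot.trace(p,t)[:1]:
            m=r["pixels"]&(p["range_z"]>0); Q=C[m]; print(t,r["conf"],r["box"],m.sum(),np.median(Q,0),np.percentile(Q,[2,98],axis=0))
E
```

```text
{'time': 0.0, 'q': array([6.64064385e+01, 5.01002169e+00, 1.00357770e+01, 9.51019198e+01,
       1.69129125e-03, 9.00017970e+01]), 'qd': array([-0.10393177, -0.02723809,  0.01912442,  0.05270726, -0.0077397 ,
        0.00264899]), 'joint_efforts': array([ 6.34257794e-04, -5.20388067e+01,  4.64801431e+01,  1.62844575e-02,
       -4.76951197e-05,  1.85474420e-05]), 'ee_pos': array([0.2200314 , 0.5038073 , 0.23060529]), 'tcp_rot': array([-1.79923835e+02, -1.68890099e-03,  1.56404639e+02]), 'wrist_force': array([-1.01012209,  0.16676766, -0.87979244]), 'torque': array([ 0.01107062, -0.01298365,  0.0132971 ]), 'grasp_force': 0.0, 'opening': 0.08528528844230655}
top ['color', 'range_z', 'fov_y', 'cx', 'cy', 'world_to_cam', 'shot'] (np.float64(451.21528994624225), 319.2393505167056, 239.55467521625593) [0.53580622 0.09107667 1.09907374]
slot 0.75 [291.1, 267.4] [0.50479344 0.14733934 0.14353329]
housing 0.66 [310.0, 244.2] [0.55426961 0.10811773 0.12569918]
lid 0.9 [229.1, 169.1, 380.1, 316.0] 12535 [0.55960066 0.11961772 0.12533475] [[ 0.43220066 -0.01744928  0.0957465 ]
 [ 0.69176791  0.2574797   0.15887513]]
cam 0.79 [271.5, 245.7, 306.6, 284.6] 1039 [0.51092214 0.14762842 0.147284  ] [[0.47651107 0.11349928 0.13583024]
 [0.54507705 0.18145807 0.16515474]]
side ['color', 'range_z', 'fov_y', 'cx', 'cy', 'world_to_cam', 'shot'] (np.float64(477.8204999515161), 323.48692873749616, 234.05276462270564) [0.3491858  0.62141201 0.75668067]
slot 0.89 [351.5, 255.1] [0.51172745 0.14722268 0.14076203]
slot 0.69 [439.8, 255.7] [ 0.38370745 -0.01618289  0.01707151]
housing 0.62 [326.8, 284.2] [0.52570792 0.21833168 0.14160183]
lid 0.92 [236.0, 189.3, 428.5, 319.9] 12827 [0.5558382  0.14467725 0.12814726] [[ 0.43325674 -0.00890571  0.09828817]
 [ 0.69305929  0.26798416  0.16112163]]
cam 0.63 [325.1, 235.5, 376.2, 275.0] 1464 [0.51175214 0.1547518  0.15027906] [[0.47526065 0.11572609 0.13633243]
 [0.54756851 0.18845838 0.16459081]]
```

Run:
```python
from h import *
Cs=[]
for n in ["top","side"]:
    p=bot.camera(n); C=cloud(p)
    lid=bot.trace(p,"lid")[0]["pixels"]; cam=bot.trace(p,"cam")[0]["pixels"]
    m=lid&~cv2.dilate(cam.astype(np.uint8),np.ones((9,9))).astype(bool)&(p["range_z"]>0)
    m=cv2.erode(m.astype(np.uint8),np.ones((3,3))).astype(bool)
    Q=C[m]; c=np.median(Q,0)
    for _ in range(4):
        A=np.c_[Q[:,:2],np.ones(len(Q))]; s=np.linalg.lstsq(A,Q[:,2],rcond=None)[0]; Q=Q[np.abs(A@s-Q[:,2])<.006]
    nrm=np.array([-s[0],-s[1],1]);nrm/=np.linalg.norm(nrm)
    up=np.degrees(np.arctan2(-s[1],-s[0]))
    full=C[lid&(p["range_z"]>0)]; full=full[np.abs(np.c_[full[:,:2],np.ones(len(full))]@s-full[:,2])<.01]
    r=cv2.minAreaRect((full[:,:2]*1000).astype(np.float32)); print(n,"tilt",np.arccos(nrm[2]),"downhill(+x) yaw",up,r, cv2.boxPoints(r).round())
    # cam points
    Q=C[cam&(p["range_z"]>0)]; h=(Q-[0,0,s[2]])@nrm
    top=Q[(h>.012)&(h<.04)]; r=cv2.minAreaRect((top[:,:2]*1000).astype(np.float32)); print("cheeks",np.percentile(h,[5,25,50,75,95]),len(top),r,cv2.minEnclosingCircle((top[:,:2]*1000).astype(np.float32)))
    x0,y0=(250,210) if n=="top" else (290,200)
    save(p,n+"2.png")
    img=np.vstack([cv2.resize(p["color"],(560,420)),]); z=cv2.resize(p["color"][y0:y0+110,x0:x0+110],(420,420),interpolation=cv2.INTER_CUBIC)
    Cs.append(np.hstack([img,z]))
cv2.imwrite("pics/both.png",cv2.resize(np.vstack(Cs),(700,600))[...,::-1])
```

```text
top tilt 0.22201245437952646 downhill(+x) yaw -28.151637512005802 ((563.8718872070312, 118.6666030883789), (266.5039367675781, 222.34205627441406), 61.85679626464844) [[403.  54.]
 [599. -51.]
 [725. 184.]
 [529. 289.]]
cheeks [0.00076622 0.00344995 0.00874222 0.01911046 0.02142725] 551 ((511.9936218261719, 147.1694793701172), (69.2845458984375, 76.31906127929688), 45.5601806640625) ((511.49420166015625, 146.4459228515625), 38.766902923583984)
side tilt 0.2183600817001865 downhill(+x) yaw -28.394174345878305 ((565.5433349609375, 122.10824584960938), (266.20501708984375, 222.2643280029297), 61.82221603393555) [[405.  57.]
 [601. -48.]
 [726. 187.]
 [530. 292.]]
cheeks [0.00252748 0.00457193 0.01321396 0.01915338 0.02052097] 758 ((513.628662109375, 151.62330627441406), (66.78395080566406, 77.08137512207031), 41.596622467041016) ((513.039306640625, 150.13299560546875), 39.33876419067383)
```

View pics/both.png

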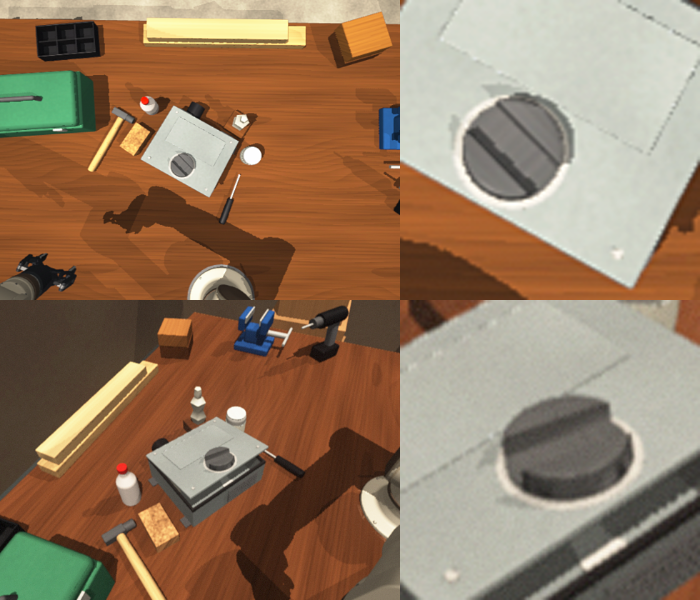

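The box yaw is about -28° and the lid is about 0.22 open. The fastener shows at about (182,165) in the top view, and its slot looks turned about 17° clockwise from the box's y already. I'll move above it and set the fingers part-open.

>>> play_rows --targets '[{"grip": 165,"linear": [28.5,-35.5,1],"delta_rot": [0,0,-0.37]},{"grip": 165,"linear": [28.5,-35.5,1],"delta_rot": [0,0,-0.37]},{"grip": 165,"linear": [28.5,-35.5,1],"delta_rot": [0,0,-0.37]},{"grip": 165,"linear": [28.5,-35.5,1],"delta_rot": [0,0,-0.37]},{"grip": 165,"linear": [28.5,-35.5,1],"delta_rot": [0,0,-0.37]},{"grip": 165,"linear": [28.5,-35.5,1],"delta_rot": [0,0,-0.37]},{"grip": 165,"linear": [28.5,-35.5,1],"delta_rot": [0,0,-0.37]},{"grip": 165,"linear": [28.5,-35.5,1],"delta_rot": [0,0,-0.37]},{"grip": 165,"linear": [28.5,-35.5,1],"delta_rot": [0,0,-0.37]},{"grip": 165,"linear": [28.5,-35.5,1],"delta_rot": [0,0,-0.37]}]'

```text
time: 1.8
ee_pos: [0.5075, 0.1451, 0.2408]
tcp_rot: [-180.0, 0.0, 134.9]
wrist_force: [0.8, 0.5, -1.2]
opening: 0.0301
grasp_force: 0.0
```

>>> play_rows --targets '[{"grip": 165,"linear": [0,0,0],"delta_rot": [0,0,0]},{"grip": 165,"linear": [0,0,0],"delta_rot": [0,0,0]},{"grip": 165,"linear": [0,0,0],"delta_rot": [0,0,0]}]'

```text
time: 2.1
ee_pos: [0.5044, 0.1502, 0.2415]
tcp_rot: [180.0, -0.0, 135.3]
wrist_force: [-0.9, 1.0, 0.4]
opening: 0.0297
grasp_force: 0.0
```

```bash
cat > look.py <<'E'
from h import *
import sys
o=bot.get_obs(); print(o["time"],o["ee_pos"],o["tcp_rot"],o["wrist_force"],o["opening"],o["q"])
n=sys.argv[1]; p=bot.camera(n); C=cloud(p)
for r in bot.pinpoint(p,"slot")[:2]:
    u,v=map(int,np.round(r["pixel"])); print("slot",r["conf"],r["pixel"],C[v,u])
t=bot.trace(p,"cam")
ob=np.linalg.inv(p["world_to_cam"])
if t:
    cam=t[0]["pixels"]&(p["range_z"]>0); Q=C[cam]; print("cam",t[0]["conf"],t[0]["box"],cam.sum())
    # plane of lid: yaw -28.2, hinge z ; fit from lid trace
    l=bot.trace(p,"lid")
    if l:
        m=l[0]["pixels"]&~cv2.dilate(cam.astype(np.uint8),np.ones((15,15))).astype(bool)&(p["range_z"]>0); L=C[m]
        for _ in range(4):
            A=np.c_[L[:,:2],np.ones(len(L))]; s=np.linalg.lstsq(A,L[:,2],rcond=None)[0]; L=L[np.abs(A@s-L[:,2])<.005]
        nr=np.array([-s[0],-s[1],1]);nr/=np.linalg.norm(nr); print("tilt",np.arccos(nr[2]),"yaw",np.degrees(np.arctan2(-s[1],-s[0])))
        h=(Q-[0,0,s[2]])@nr; fl=Q[(h>.001)&(h<.008)]; ck=Q[(h>.015)&(h<.026)]
        print("h",np.percentile(h,[5,25,50,75,95]).round(4),"n",len(fl),len(ck))
        for nm,S in [("floor",fl),("cheek",ck)]:
            r=cv2.minAreaRect((S[:,:2]*1000).astype(np.float32)); w,V=np.linalg.eigh(np.cov(S[:,:2].T)); d=V[:,1]
            print(nm,S.mean(0),"rect",r,"circle",cv2.minEnclosingCircle((S[:,:2]*1000).astype(np.float32)),"pca",np.degrees(np.arctan2(d[1],d[0])))
save(p,sys.argv[2])
E
python3 look.py wrist w1.png
```

```text
2.1 [0.50444659 0.15017345 0.24147281] [ 1.79985906e+02 -6.69816301e-03  1.35305688e+02] [-0.94799375  1.00753333  0.44342281] 0.02969532051804815 [1.65713877e+01 1.93849815e+00 8.02594519e+00 9.60783084e+01
 1.26491978e-02 6.12657014e+01]
slot 0.75 [319.9, 249.1] [0.51245343 0.14663797 0.13985496]
cam 0.83 [260.2, 188.3, 382.0, 310.4] 11556
tilt 0.2163103986188956 yaw -27.74175547080287
h [0.003  0.0041 0.0149 0.0195 0.0205] n 4492 5759
floor [0.51059855 0.14674935 0.14069166] rect ((509.52044677734375, 147.97561645507812), (75.43001556396484, 77.5926742553711), 2.707916498184204) circle ((516.2832641601562, 144.71664428710938), 45.172611236572266) pca -136.69125558795434
cheek [0.50926127 0.14993673 0.15692376] rect ((512.9454345703125, 146.7164306640625), (70.04821014404297, 77.15052795410156), 44.90590286254883) circle ((512.93212890625, 146.7393341064453), 38.82917022705078) pca 134.21323588555762
```

View pics/w1.png

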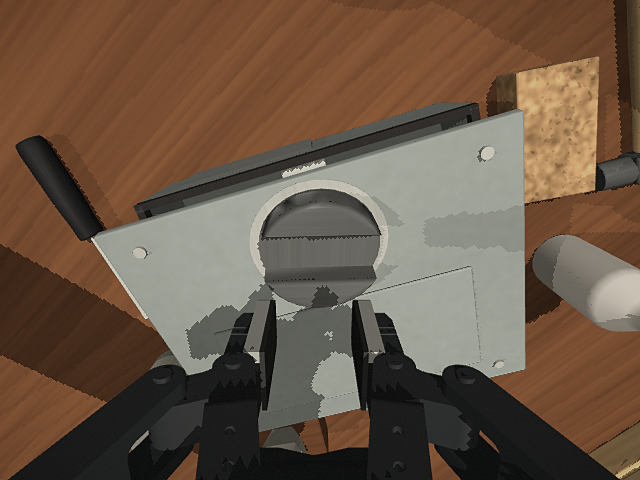

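Slot centre is at pixel (320,249), in line with the fingers. It is at about (0.510, 0.148, 0.140) now and should be at about (0.504, 0.151, 0.102) when shut. Descending into the slot.

>>> play_rows --targets '[{"grip": 165,"linear": [0.65,-0.15,-4],"delta_rot": [0,0,0]},{"grip": 165,"linear": [0.65,-0.15,-7],"delta_rot": [0,0,0]},{"grip": 165,"linear": [0.65,-0.15,-8],"delta_rot": [0,0,0]},{"grip": 165,"linear": [0.65,-0.15,-8.6],"delta_rot": [0,0,0]},{"grip": 165,"linear": [0.65,-0.15,-9.1],"delta_rot": [0,0,0]},{"grip": 165,"linear": [0.6,-0.1,-9.5],"delta_rot": [0,0,0]},{"grip": 165,"linear": [0.6,-0.1,-9.8],"delta_rot": [0,0,0]},{"grip": 165,"linear": [0.6,-0.1,-9.8],"delta_rot": [0,0,0]},{"grip": 165,"linear": [0.6,-0.1,-9.8],"delta_rot": [0,0,0]}]'

```text
time: 3.2
ee_pos: [0.5113, 0.1481, 0.1437]
tcp_rot: [180.0, 0.0, 135.2]
wrist_force: [0.6, 0.1, -0.9]
opening: 0.0302
grasp_force: 0.0
```

```bash
python3 look.py wrist w2.png
```

```text
3.2 [0.51127902 0.14805794 0.14372118] [1.79973268e+02 1.47051552e-02 1.35203710e+02] [ 0.59162022  0.12224683 -0.87296386] 0.030227284534621427 [ 1.61500734e+01  1.64338558e+00 -3.09793229e+00  8.52281729e+01
  1.26961492e-04  6.09463601e+01]
slot 0.77 [317.6, 312.4] [0.51077542 0.1497336  0.1406193 ]
```

View pics/w2.png

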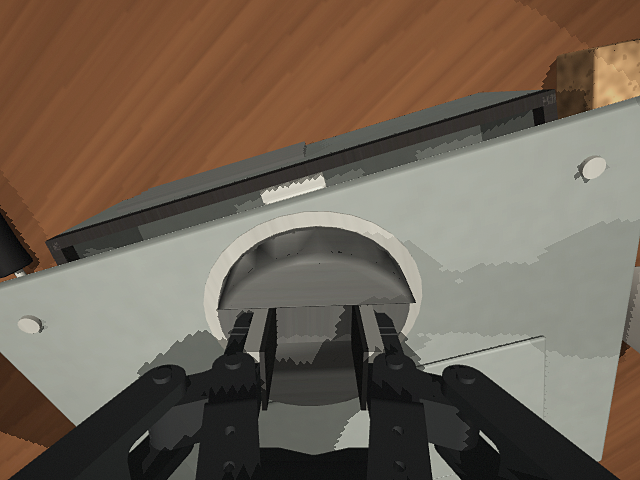

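The fingertips are in the slot (pads at about (255,340) and (365,340), between the cheeks). Now pressing the lid down along its arc.

>>> play_rows --targets '[{"grip": 165,"linear": [0,0,-0.4],"delta_rot": [0,0,0]},{"grip": 165,"linear": [-0.1,0.05,-0.9],"delta_rot": [0,0,0]},{"grip": 165,"linear": [-0.2,0.1,-1.4],"delta_rot": [0,0,0]},{"grip": 165,"linear": [-0.35,0.15,-1.9],"delta_rot": [0,0,0]},{"grip": 165,"linear": [-0.45,0.25,-2.4],"delta_rot": [0,0,0]},{"grip": 165,"linear": [-0.55,0.3,-2.9],"delta_rot": [0,0,0]},{"grip": 165,"linear": [-0.65,0.3,-3.3],"delta_rot": [0,0,0]},{"grip": 165,"linear": [-0.65,0.3,-3.5],"delta_rot": [0,0,0]},{"grip": 165,"linear": [-0.65,0.3,-3.5],"delta_rot": [0,0,0]}]'

```text
time: 4.25
ee_pos: [0.5044, 0.1511, 0.108]
tcp_rot: [-180.0, -0.0, 135.2]
wrist_force: [0.9, 0.5, 1.7]
opening: 0.0304
grasp_force: 0.9
```

```bash
python3 look.py wrist w3.png; python3 look.py side s3.png
```

```text
4.25 [0.50444697 0.15110749 0.10803195] [-1.79988890e+02 -2.61383530e-02  1.35212364e+02] [0.92698265 0.48609917 1.72977107] 0.030431190176231793 [ 1.66660751e+01  1.15387771e+00 -7.53434102e+00  8.13340314e+01
  1.76515939e-02  6.14537052e+01]
cam 0.7 [218.1, 223.2, 417.6, 421.3] 22489
tilt 0.02381195011714934 yaw -21.438353998173152
h [0.0032 0.0045 0.0188 0.0198 0.0207] n 6936 13522
floor [0.5036355  0.15249976 0.10732135] rect ((509.2806396484375, 152.40113830566406), (74.81070709228516, 87.24446868896484), 83.58612060546875) circle ((510.62750244140625, 147.15792846679688), 46.70545196533203) pca -137.56468247547875
cheek [0.49689257 0.15859456 0.12295793] rect ((499.32916259765625, 149.28036499023438), (65.94734191894531, 77.34209442138672), 24.950307846069336) circle ((504.5530090332031, 151.1594696044922), 39.21614074707031) pca 133.5783180405511
4.45 [0.50440888 0.15103105 0.10817751] [-1.79976259e+02 -2.64826259e-02  1.35204778e+02] [0.63724088 0.19333957 1.94380246] 0.030115530218256196 [ 1.66623980e+01  1.15578169e+00 -7.51631810e+00  8.13614098e+01
  1.19201910e-02  6.14576113e+01]
slot 0.83 [356.3, 272.0] [0.50029344 0.15411884 0.10859869]
slot 0.66 [224.1, 432.8] [0.58994908 0.45396477 0.02607812]
cam 0.6 [329.8, 249.3, 374.7, 291.9] 1047
tilt 0.025089623345255538 yaw -26.49109954341459
h [0.0016 0.0041 0.0124 0.0193 0.0211] n 396 464
floor [0.50788795 0.1627721  0.1081322 ] rect ((497.6255798339844, 161.73727416992188), (78.31385040283203, 57.84031677246094), 45.17569351196289) circle ((503.8067321777344, 155.63131713867188), 39.269012451171875) pca 47.846024405059296
cheek [0.49182284 0.16684542 0.12382054] rect ((496.7220153808594, 158.29010009765625), (75.03380584716797, 59.205810546875), 74.51329803466797) circle ((504.81024169921875, 153.96653747558594), 39.69203186035156) pca 100.92720996403585
```

>>> play_rows --targets '[{"grip": 165,"linear": [0,0,-0.3],"delta_rot": [0,0,0]},{"grip": 165,"linear": [0,0,-0.6],"delta_rot": [0,0,0]},{"grip": 165,"linear": [0,0,-0.8],"delta_rot": [0,0,0]},{"grip": 165,"linear": [0,0,-0.8],"delta_rot": [0,0,0]}]'

```text
time: 5.05
ee_pos: [0.5041, 0.1513, 0.1001]
tcp_rot: [-180.0, -0.1, 135.2]
wrist_force: [-1.4, 2.5, 3.5]
opening: 0.0302
grasp_force: 1.7
```

```bash
python3 look.py wrist w4.png | grep -E "tilt|floor|cheek|^[0-9]"
```

```text
5.05 [0.50411417 0.15127494 0.10009567] [-1.79981698e+02 -6.53300362e-02  1.35224620e+02] [-1.37320972  2.47978685  3.53937457] 0.030241780073091005 [ 1.66771481e+01  1.23988437e+00 -8.32480742e+00  8.04826051e+01
tilt 0.020186890653426503 yaw 144.13866347157494
floor [0.50327043 0.15260533 0.09960749] rect ((504.83453369140625, 153.116943359375), (74.72772216796875, 79.35819244384766), 82.95513916015625) circle ((508.8653869628906, 146.16737365722656), 46.59908676147461) pca -135.38951506486055
cheek [0.49632493 0.15878643 0.11490517] rect ((499.0489807128906, 149.4582977294922), (66.24874877929688, 78.04942321777344), 26.478681564331055) circle ((503.51849365234375, 151.61456298828125), 39.288902282714844) pca 133.779618736332
```

>>> play_rows --targets '[{"grip": 165,"linear": [0,0,-0.1],"delta_rot": [0,0,-0.1]},{"grip": 165,"linear": [0,0,-0.1],"delta_rot": [0,0,-0.2]},{"grip": 165,"linear": [0,0,-0.1],"delta_rot": [0,0,-0.3]},{"grip": 165,"linear": [0,0,-0.1],"delta_rot": [0,0,-0.4]},{"grip": 165,"linear": [0,0,-0.1],"delta_rot": [0,0,-0.5]},{"grip": 165,"linear": [0,0,-0.1],"delta_rot": [0,0,-0.6]}]'

```text
time: 5.85
ee_pos: [0.5045, 0.1515, 0.0996]
tcp_rot: [180.0, -0.1, 100.6]
wrist_force: [-2.2, 4.4, 5.4]
opening: 0.0298
grasp_force: 5.1
```

```bash
python3 look.py wrist w5.png | grep -E "tilt|floor|cheek|^[0-9]"; python3 -c "from h import *;print(bot.get_obs()['torque'])"
```

```text
5.85 [0.50451202 0.15151034 0.09959762] [ 1.79992838e+02 -6.22627647e-02  1.00619028e+02] [-2.23864706  4.39262218  5.42837287] 0.029760674104458512 [ 1.66824847e+01  1.24541310e+00 -8.37430833e+00  8.03665801e+01
tilt 0.032097144384454934 yaw 142.9279483878185
floor [0.50846658 0.15429982 0.09918306] rect ((498.8071594238281, 161.23141479492188), (79.69891357421875, 56.85490036010742), 23.527673721313477) circle ((502.83563232421875, 150.84597778320312), 40.39778518676758) pca -154.58683514358228
cheek [0.49922626 0.16125057 0.11440532] rect ((506.9766540527344, 153.92770385742188), (68.62834167480469, 78.24504089355469), 35.29774856567383) circle ((504.12994384765625, 152.00399780273438), 39.21234130859375) pca 104.73805727078617
[0.53412528 0.6523223  0.0023452 ]
```

View pics/w5.png

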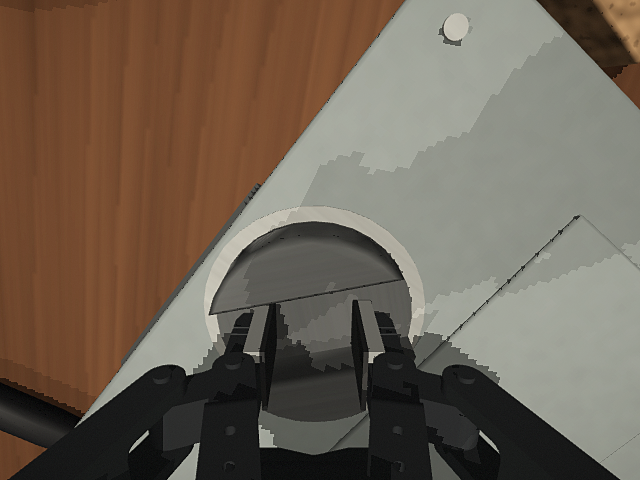

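Slot now at about 22° world, the tool leading it by about 11°, lid down. Continuing to the stop.

>>> play_rows --targets '[{"grip": 165,"linear": [0,0,-0.1],"delta_rot": [0,0,-0.1]},{"grip": 165,"linear": [0,0,-0.1],"delta_rot": [0,0,-0.2]},{"grip": 165,"linear": [0,0,-0.1],"delta_rot": [0,0,-0.3]},{"grip": 165,"linear": [0,0,-0.1],"delta_rot": [0,0,-0.4]},{"grip": 165,"linear": [0,0,-0.1],"delta_rot": [0,0,-0.5]},{"grip": 165,"linear": [0,0,-0.1],"delta_rot": [0,0,-0.6]},{"grip": 165,"linear": [0,0,-0.1],"delta_rot": [0,0,-0.7]},{"grip": 165,"linear": [0,0,-0.1],"delta_rot": [0,0,-0.8]},{"grip": 165,"linear": [0,0,-0.1],"delta_rot": [0,0,-0.85]}]'

```text
time: 6.95
ee_pos: [0.5048, 0.1522, 0.0987]
tcp_rot: [-179.9, -0.1, 52.0]
wrist_force: [-1.4, 7.8, 4.0]
opening: 0.0303
grasp_force: 6.2
```

```bash
python3 look.py wrist w6.png | grep -E "tilt|floor|cheek|^[0-9]"; python3 -c "from h import *;print(bot.get_obs()['torque'])"
```

```text
6.95 [0.50482989 0.15219171 0.09872124] [-1.79942983e+02 -1.34416416e-01  5.19652531e+01] [-1.37269133  7.76806993  4.00738401] 0.03025309002059799 [ 1.67094460e+01  1.26101716e+00 -8.45555586e+00  8.02065768e+01
tilt 0.04194083091740267 yaw 147.41522374051235
floor [0.51043181 0.14972474 0.09823399] rect ((507.9432678222656, 161.97769165039062), (56.40654754638672, 78.01244354248047), 67.56160736083984) circle ((503.5533142089844, 151.81744384765625), 39.58354949951172) pca 165.07223774157126
cheek [0.50732435 0.16166279 0.11337811] rect ((507.4596862792969, 151.11277770996094), (78.35460662841797, 68.1691665649414), 77.69266510009766) circle ((504.08782958984375, 151.8487548828125), 39.183162689208984) pca 58.198007322598805
[1.42600138 0.38621589 0.03589106]
```

View pics/w6.png

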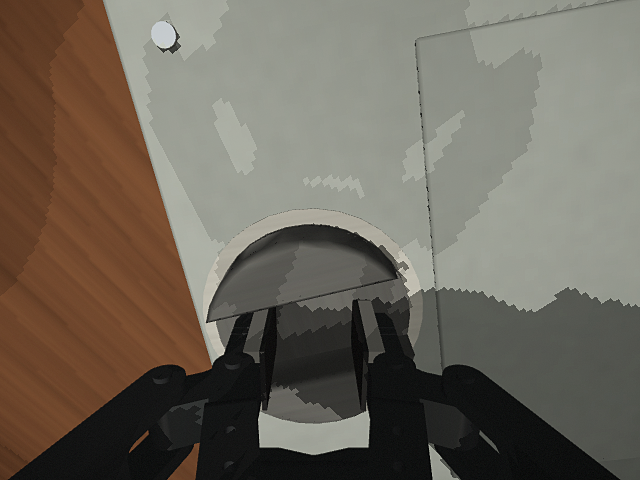

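Almost there: the slot is at about -25° against about -28° for the stop. Turning on until it stalls.

>>> play_rows --targets '[{"grip": 165,"linear": [0,0,0],"delta_rot": [0,0,-0.04]},{"grip": 165,"linear": [0,0,0],"delta_rot": [0,0,-0.08]},{"grip": 165,"linear": [0,0,0],"delta_rot": [0,0,-0.08]}]'

```text
time: 7.45
ee_pos: [0.5048, 0.1521, 0.0987]
tcp_rot: [-179.9, -0.1, 47.5]
wrist_force: [-2.9, 6.9, 5.2]
opening: 0.0299
grasp_force: 6.2
```

```bash
python3 -c "
from h import *;o=bot.get_obs();print(o['torque'],o['wrist_force'],o['grasp_force'],o['opening'],o['q'])"; python3 look.py wrist w7.png | grep -E "tilt|floor|cheek|^[0-9]"
```

```text
[1.41701828 0.37636716 0.0597939 ] [-2.85483483  6.91792197  5.15456875] 6.200913370430499 0.029862895971618786 [ 1.67053227e+01  1.26099942e+00 -8.45704017e+00  8.02150419e+01
  1.16938520e-01  1.49193273e+02]
7.45 [0.50477847 0.15209922 0.09870783] [-1.79933833e+02 -1.17365606e-01  4.75120504e+01] [-2.85483483  6.91792197  5.15456875] 0.029862895971618786 [ 1.67053227e+01  1.26099942e+00 -8.45704017e+00  8.02150419e+01
tilt 0.04273169348852902 yaw 149.56980943594786
floor [0.51010881 0.14937134 0.09821498] rect ((509.17669677734375, 161.35205078125), (56.51115417480469, 78.1328125), 61.5173454284668) circle ((504.1480712890625, 151.88584899902344), 39.173561096191406) pca 160.3795428241285
cheek [0.50807251 0.16133234 0.11338599] rect ((506.6422424316406, 151.07138061523438), (77.93480682373047, 69.37739562988281), 72.05936431884766) circle ((504.2367858886719, 152.00180053710938), 39.112186431884766) pca 53.66890256555521
```

>>> play_rows --targets '[{"grip": 165,"linear": [0,0,0],"delta_rot": [0,0,-0.04]},{"grip": 165,"linear": [0,0,0],"delta_rot": [0,0,-0.08]},{"grip": 165,"linear": [0,0,0],"delta_rot": [0,0,-0.08]}]'

```text
time: 7.95
ee_pos: [0.505, 0.1522, 0.0987]
tcp_rot: [-179.9, -0.1, 43.1]
wrist_force: [-0.9, 6.7, 5.1]
opening: 0.0303
grasp_force: 31.1
```

```bash
python3 -c "
from h import *;o=bot.get_obs();print(o['torque'],o['wrist_force'],o['grasp_force'],o['opening'],o['q'])"; python3 look.py wrist w8.png | grep -E "tilt|floor|cheek|^[0-9]"
```

```text
[1.38705119 0.11653768 1.56888213] [-0.91741635  6.6626653   5.11818393] 31.083627360767423 0.030328622456584714 [ 1.67177411e+01  1.26297472e+00 -8.45209575e+00  8.01930845e+01
  1.06280243e-01  1.53661545e+02]
7.95 [0.50495607 0.15221651 0.09873448] [-1.79945502e+02 -1.29464111e-01  4.30562194e+01] [-0.91741635  6.6626653   5.11818393] 0.030328622456584714 [ 1.67177411e+01  1.26297472e+00 -8.45209575e+00  8.01930845e+01
tilt 0.042812630922729474 yaw 150.37045462505407
floor [0.51048    0.14886598 0.09820755] rect ((500.1576232910156, 157.10055541992188), (68.28340148925781, 86.86244201660156), 83.28044891357422) circle ((496.6658935546875, 148.14752197265625), 47.37614059448242) pca 160.73431004601727
cheek [0.50815436 0.16119463 0.11336626] rect ((506.3379211425781, 151.3044891357422), (77.9972152709961, 69.60436248779297), 69.00222778320312) circle ((503.9277648925781, 152.2183837890625), 39.20674133300781) pca 50.32547605159027
```

View pics/w8.png

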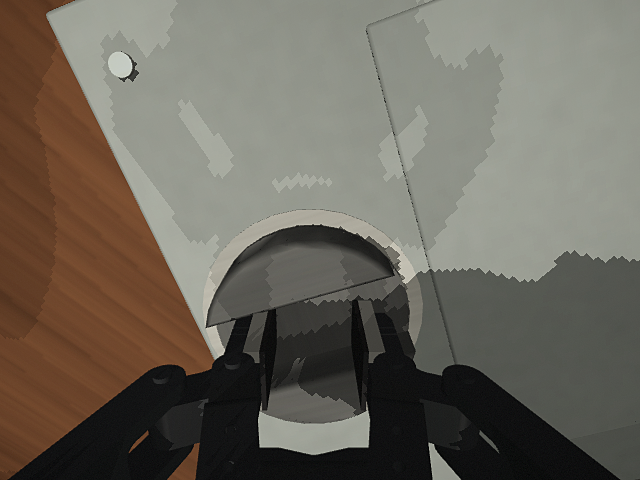

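Moment jumped to 1.6 N·m: the hard stop. Backing off within the slot's play, then lifting straight out.

>>> play_rows --targets '[{"grip": 165,"linear": [0,0,0],"delta_rot": [0,0,0.1]},{"grip": 165,"linear": [0,0,0],"delta_rot": [0,0,0.22]},{"grip": 165,"linear": [0,0,0],"delta_rot": [0,0,0.22]},{"grip": 165,"linear": [0,0,0.5],"delta_rot": [0,0,0.22]},{"grip": 165,"linear": [0,0,1],"delta_rot": [0,0,0.22]},{"grip": 165,"linear": [0,0,2],"delta_rot": [0,0,0.22]},{"grip": 165,"linear": [0,0,5],"delta_rot": [0,0,0.22]},{"grip": 165,"linear": [0,0,9],"delta_rot": [0,0,0.22]},{"grip": 165,"linear": [0,0,13],"delta_rot": [0,0,0.22]},{"grip": 165,"linear": [0,0,13],"delta_rot": [0,0,0.22]}]'

```text
time: 9.15
ee_pos: [0.506, 0.1513, 0.2345]
tcp_rot: [179.7, -0.3, 55.6]
wrist_force: [-0.3, 0.7, -0.2]
opening: 0.0297
grasp_force: 0.0
```

```bash
python3 look.py wrist w9.png; python3 look.py side s9.png | grep tilt
```

```text
9.15 [0.50604552 0.1513378  0.23446766] [179.71049381  -0.34485081  55.55185991] [-0.34884472  0.73461179 -0.1731532 ] 0.029665277678675772 [ 1.66545385e+01  1.57699741e+00  6.87096881e+00  9.48437960e+01
 -8.77679520e-03  1.41103515e+02]
slot 0.68 [314.4, 225.2] [0.5068312  0.14992519 0.10378095]
cam 0.69 [255.9, 168.7, 365.0, 284.9] 10081
tilt 0.005464035898573946 yaw 15.173565503775354
h [0.0024 0.0035 0.0153 0.0191 0.0201] n 4431 5056
floor [0.50392143 0.15022122 0.10311243] rect ((504.9810791015625, 151.29330444335938), (76.99160766601562, 77.73513793945312), 37.45782470703125) circle ((502.7056884765625, 148.01416015625), 42.676551818847656) pca 152.2351815721228
cheek [0.50590059 0.15366169 0.11860215] rect ((505.1298828125, 151.05503845214844), (77.72743225097656, 70.88552856445312), 59.77927780151367) circle ((504.6581726074219, 151.18238830566406), 39.20004653930664) pca 61.4948561082036
tilt 0.0034468642569128608 yaw -8.463874129339013
  avg = a.mean(axis, **keepdims_kw)
  ret = um.true_divide(
look.py:21: RuntimeWarning: Degrees of freedom <= 0 for slice
  r=cv2.minAreaRect((S[:,:2]*1000).astype(np.float32)); w,V=np.linalg.eigh(np.cov(S[:,:2].T)); d=V[:,1]
  c *= np.true_divide(1, fact)
  c *= np.true_divide(1, fact)
look.py:22: RuntimeWarning: Mean of empty slice.
  print(nm,S.mean(0),"rect",r,"circle",cv2.minEnclosingCircle((S[:,:2]*1000).astype(np.float32)),"pca",np.degrees(np.arctan2(d[1],d[0])))
```

View pics/w9.png

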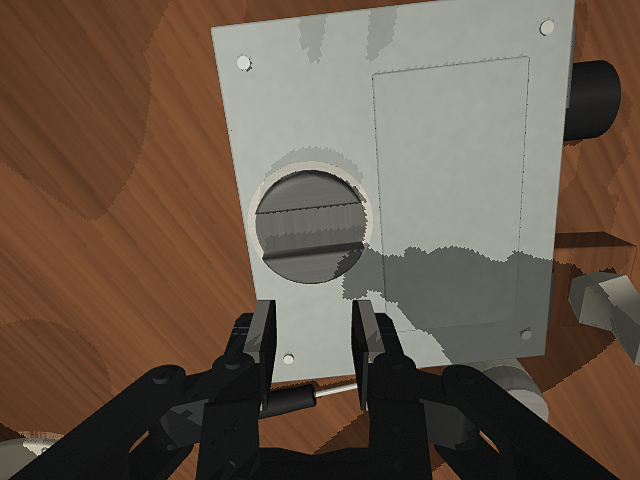

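The lid is flat (tilt about 0.005) with nothing touching it. The slot, at about (312,230), lies along the box's x at -28°, which is the locked position. Handing in.

```bash
python3 -c "
from workcell import bot; print(bot.job_done())"
```

```text
the job is handed in; nothing more can be done
None
```

The lid was pressed shut and the fastener turned clockwise to its hard stop; after the arm moved clear the lid stayed flat and locked, no bystander was touched, and the job was handed in at about 9.5 s on the robot's clock.

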